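Build a clip-together stack of small wine bottles

TASK

Stack the three small bottles in the rack base, every neck pointing away from the coloured dots: first lay the green bottle in the groove with the green dot and the amber bottle in the groove with the amber dot, then set the wooden shelf over them and press it down until both orange catches snap over its bar, and last lay the clear bottle in the groove on top of the shelf, centred like the others. Set the glass bottles down gently, do not drop them, leave the tasting glass alone, and let go of everything at the end.

Things in the scene. Friction and masses are not known exactly. Their poses are not given: they have to be found in the camera images.
- green_mid (a point): Dark green 187 ml bottle, black capsule, cream label, 0.4 kg, lying. Point on its axis, mid straight body; x axis towards the neck (y, z roll). Body 48 mm thick, 60 mm either way from the point; neck 27 mm thick ends at x = 135 mm. Starts level, 34 mm up, on fixed V chocks at x = +-42 mm (14 mm thick, within 26 mm of the axis); open between them, but for a 4 mm strip below.
- amber_mid (a point): Amber-brown 187 ml bottle, brass capsule, cream label, 0.4 kg, lying. Point on its axis, mid straight body; x axis towards the neck (y, z roll). Body 48 mm thick, 60 mm either way from the point; neck 27 mm thick ends at x = 135 mm. Starts level, 34 mm up, on fixed V chocks at x = +-42 mm (14 mm thick, within 26 mm of the axis); open between them, but for a 4 mm strip below.
- clear_mid (a point): Clear, bluish-white 187 ml bottle, red capsule, cream label, 0.4 kg, lying. Point on its axis, mid straight body; x axis towards the neck (y, z roll). Body 48 mm thick, 60 mm either way from the point; neck 27 mm thick ends at x = 135 mm. Starts level, 34 mm up, on fixed V chocks at x = +-42 mm (14 mm thick, within 26 mm of the axis); open between them, but for a 4 mm strip below.
- shelf_grip (a point): Loose pale-wood shelf, 0.3 kg, same after a half turn: slats along y (184 mm, at x = +-42, 70 mm clear) on a bar along x. Point mid-bar, z up, 23 mm up on the table. Grasp bar here from above: 16 mm wide, from 15 below to 11 above. Tongues reach x = +-62 (9 to 1 mm below). V groove on top over the bar: bottle axis 47 mm above. V notches below at y = +-65 sit on the lower bottles.
- base: Fixed dark-wood base 208 x 200 x 12 mm. Origin under its centre at table level, z up, x along the grooves away from the dots. Grooves at y = +-65 mm (V saddles at x = +-42): bottle axis 46 mm up, mid-body at x = 0. Shelf home: bar along x, its point at x = y = 0, 79 mm up, borne by both bottles. Top bottle: mid-body at x = y = 0, axis 126 mm up. Catches and posts at x = +-57 to 88, |y| < 15.
- green_dot_c (a point): Green dot, 24 mm across, on the base plank at the end of one groove (which groove varies). Point at its top's centre, 15 mm above the table; axes as the base's. In the groove it marks, a bottle's mid-body lies 90 mm from the dot along +x, its axis 31 mm higher.
- amber_dot_c (a point): Orange-amber dot, 24 mm across, marking the other groove; same offsets as the green dot.
- catch_far (a joint): Orange sprung catch, 95 mm high, at the base's +x end, facing the shelf's tongue. 0 at rest, grows (m) to 0.009 as pushed outward. Pressing the shelf down (some 8 to 18 N in all) slides the tongue down its sloping nose, pushing it out about 5 mm; it springs back over the tongue once home, with 2 mm of play. First touch about 25 mm above home, snap 2 mm above.
- catch_near (a joint): The same catch at the base's -x end, beside the dots.
- glass_foot (a point): Bystander: clear stemmed tasting glass, 150 mm tall, 64 mm across, upright beyond the bottles. Point at the centre of its foot's underside.
Mind the look-alikes: they are no part of the job. Leave any pink or turquoise look-alike of the part that bears green_mid alone. Of the things like the part that bears shelf_grip, leave any that is purple; of the rest the larger one is meant.

How it is judged (in metres and radians):
On the way, in this order (a step that is already met when the one before it is completed fails the run):
1. the green and amber bottles lie released in their own grooves, necks away from the dots (x of green_mid in the frame of green_dot_c between 0.076 and 0.104 m and y of green_mid in the frame of green_dot_c between -0.008 and 0.008 m and z of green_mid in the frame of green_dot_c between 0.025 and 0.037 m and angle between the x axis of each of green_mid, amber_mid and the x axis of base, either way round below 0.15 rad and x of green_dot_c in the frame of green_mid below -0.05 m and x of amber_mid in the frame of amber_dot_c between 0.076 and 0.104 m and y of amber_mid in the frame of amber_dot_c between -0.008 and 0.008 m and z of amber_mid in the frame of amber_dot_c between 0.025 and 0.037 m and x of amber_dot_c in the frame of amber_mid below -0.05 m and contact force between each of green, amber and the fingers below 0.05 N), for 0.2 s.
2. the shelf is pressed home over them, both catches sprung back over its bar (x of green_mid in the frame of green_dot_c between 0.076 and 0.104 m and y of green_mid in the frame of green_dot_c between -0.008 and 0.008 m and z of green_mid in the frame of green_dot_c between 0.025 and 0.037 m and angle between the x axis of each of green_mid, amber_mid and the x axis of base, either way round below 0.15 rad and x of green_dot_c in the frame of green_mid below -0.05 m and x of amber_mid in the frame of amber_dot_c between 0.076 and 0.104 m and y of amber_mid in the frame of amber_dot_c between -0.008 and 0.008 m and z of amber_mid in the frame of amber_dot_c between 0.025 and 0.037 m and x of amber_dot_c in the frame of amber_mid below -0.05 m and x of shelf_grip in the frame of base between -0.006 and 0.006 m and y of shelf_grip in the frame of base between -0.008 and 0.008 m and z of shelf_grip in the frame of base between 0.074 and 0.0808 m and angle between the x axis of shelf_grip and the x axis of base, either way round below 0.1 rad and angle between shelf_grip's own z axis and vertical below 0.06 rad and value of joint each of catch_far, catch_near below 0.003 m), for 0.2 s.
3. the clear bottle lies in the groove on top of the clipped shelf (x of shelf_grip in the frame of base between -0.006 and 0.006 m and y of shelf_grip in the frame of base between -0.008 and 0.008 m and z of shelf_grip in the frame of base between 0.074 and 0.0808 m and angle between the x axis of shelf_grip and the x axis of base, either way round below 0.1 rad and angle between shelf_grip's own z axis and vertical below 0.06 rad and value of joint each of catch_far, catch_near below 0.003 m and x of clear_mid in the frame of base between -0.015 and 0.015 m and y of clear_mid in the frame of base between -0.01 and 0.01 m and z of clear_mid in the frame of base between 0.118 and 0.132 m and angle between the x axis of clear_mid and the x axis of base, either way round below 0.15 rad and x of green_dot_c in the frame of clear_mid below -0.05 m), for 0.2 s.
At the end, for the whole second after the job is handed in: Lower bottles in their own dots' grooves (14 mm along, 8 across); shelf home (6 mm along, 8 across, under 2 mm high), catches back under 3 mm; clear bottle in the top groove (15 mm along, 10 across); all parallel within 0.15 rad, necks away from the dots, released, at rest (all of step 3 and x of green_mid in the frame of green_dot_c between 0.076 and 0.104 m and y of green_mid in the frame of green_dot_c between -0.008 and 0.008 m and z of green_mid in the frame of green_dot_c between 0.025 and 0.037 m and angle between the x axis of each of green_mid, amber_mid and the x axis of base, either way round below 0.15 rad and x of green_dot_c in the frame of green_mid below -0.05 m and x of amber_mid in the frame of amber_dot_c between 0.076 and 0.104 m and y of amber_mid in the frame of amber_dot_c between -0.008 and 0.008 m and z of amber_mid in the frame of amber_dot_c between 0.025 and 0.037 m and x of amber_dot_c in the frame of amber_mid below -0.05 m and linear speed of each of green, amber, clear, shelf below 0.02 m/s); the robot touches nothing.
It fails at once if the tasting glass is moved more than 15 mm or tipped (distance of glass_foot from where it was at the start of the episode above 0.015 m or angle between glass_foot's own z axis and vertical above 0.3 rad).
It fails at once if a bottle is dropped or thrown: faster than 0.45 m/s while the fingers do not hold it (a fall of over 10 mm) ((contact force between green and the fingers below 0.05 N and linear speed of green above 0.45 m/s) or (contact force between amber and the fingers below 0.05 N and linear speed of amber above 0.45 m/s) or (contact force between clear and the fingers below 0.05 N and linear speed of clear above 0.45 m/s)).
It also fails if it takes over 115 s, if anything falls off the work surface, if the arm or the gripper's body presses on something with over 40 N, if the wrist force passes 120 N, or if a joint passes its speed limit or range.

ROBOT

A 6-joint arm with a two-finger parallel gripper is mounted at the origin on the work surface. World frame = base frame: x ahead of the robot, y to its left, z up, the work surface at z = 0. Lengths are in mm, angles in rad, forces in N, time in s.
With the tool pointing down it reaches from about 325 to 1000 mm from the base axis. Payload 5.1 kg.
Tool frame: the origin (TCP) lies at the centre of the arm's flange, where the gripper is bolted on; the fingertips stand 173 mm ahead of it and the grasp point (between the pads) lies 155 mm ahead of it (finger_overhang is the distance from the TCP to the fingertips, in mm); z points along the fingers, y is the line along which they close (so a half turn about z gives the same grasp; the last joint's range is limited). The gripper opens to 85 mm and grips with 20 to 120 N. Pads are 22 mm wide; open, the fingers measure 114 mm over their backs; the gripper's body (76 mm by 85 mm) begins 54 mm behind the grasp point. The pads swing forward as they close: fully open they stand 13 mm farther back than shut.
Start: joints at [-1.228, 0.124, 1.65, -0, 1.367, -0.083], TCP at [268.45, -591.964, 404.722] pointing down, gripper open.
Joint ranges: [-2.61, 2.61], [-1.02, 2.33], [0.03, 2.71], [-1.35, 4.49], [0.32, 2.68], [-2.91, 2.91]. Speed limits (rad/s): [2.57, 2.57, 3.14, 3.14, 3.14, 3.14].

INTERFACE

Orientations are given as a rotation vector (axis times angle).
In Python, from workcell import get_obs, capture, get_calibration, finish_job, search_frame, regions_of, place_of, finger_overhang gives the robot as it stands. The module is installed in compiled form; this text tells all that it offers.
- The arm moves only by the tool carry_out, never from a script. Its argument "moves" is a list that holds one entry, the list of rows, each a list of 7 numbers: the turn, a rotation vector about the world's x, y, z in degrees, then the shift along the world's x, y, z in mm, then the opening in per cent of the stroke, from 0 (shut) to 100 (fully open). In form: [[[wx, wy, wz, dx, dy, dz, hand], ...]]. A call has 1 to 8 rows; each row shifts and turns the commanded pose from where the row before left it; what a row does not reach is not made up. A row lasts 1/12 s, in which the tool goes at most 41.7 mm and 7.16 degrees, less where a joint would pass 70% of its speed; a pose out of reach is approached as far as the arm can. A call with a gripper value outside its range is refused whole. The fingers move at their own pace and stop on an object; the grip force is fixed at half the most. Time passes only in rows, so rows that do not move let the fingers close. It gives the time, the measured TCP pose, the force, the opening and the grip force at its end, in the units of the state.
- get_obs(): the state, without advancing time (a new reading comes with each control period).
- capture(name): name is "side" or "top"; returns the picture (400x640x3 uint8, red, green, blue); there is no depth.
- get_calibration(name): a dict with "fovy" (degrees; the focal length in pixels is half the picture's height over the tangent of half this angle, whatever the lens; pixels are square), "cx", "cy" (the principal point, pixels), "k1" (the pictures are not rectified: a ray, as slopes to the right and down, at radius r is drawn at 1 + k1 r^2 times it, then the intrinsics apply), "extrinsics" (4x4, takes a point from world to camera coordinates). Camera axes: x right, y up, looking along -z (the intrinsics and any distortion apply to the point x, -y, -z); pixel columns grow to the right and rows downward; lengths in mm; the calibration is good to about 2 mm. A picture is of the moment at which its call begins. get_calibration takes no time and is no camera call.
- finish_job(): hands the job in; it is judged then, once.
Trained networks look in the newest picture that a camera, given by its name, has taken for a name from the list of things; names that differ only in an ending like _2 or _b are one class to them, and where a whole thing is asked for, a point or a joint stands for the part that bears it (a point fixed in the world has none). Each returns a list of dicts, best first, with "conf" (0 to 1); they miss things now and then, are a little off and sometimes report something else, mostly with a low value. They report only what shows in the picture. A call takes as long as a camera call. They do not tell look-alikes from the thing itself.
- search_frame(camera, thing): "at" ([x, y, z] in mm, in world coordinates, good to about 4 mm: the middle of the surface that is visible of it).
- regions_of(camera, thing): "region" (400x640 bool, what is visible of it).
- place_of(camera, thing): "at" ([x, y, z] in mm, in world coordinates, good to about 4 mm: a listed point, or the origin of a listed thing).
The state is a dict: "time_s": time; "joints": joint angles; "joint_velocities": joint speeds; "joint_efforts": joint torques, N m; "position": TCP position; "tcp_rot": TCP orientation; "ft_force": force on the tool from outside, world axes, zero at the start; "torque": the same for the moment, N m; "opening": finger opening in mm; "gripper_force": force on a finger pad.
Only numpy, scipy, OpenCV 4.12 (cv2) and the standard library are available. Lean on these libraries where they do the work, as an engineer would, in place of code of your own. Each camera call takes 0.05 s, during which the arm holds its last target. There are 200 camera calls.

## Working session

There is one attempt and no reset: what is moved stays moved. The work goes in short steps, Python scripts to look and compute and a tool call to move; the robot and the scene stay as the last step left them, time stands still between calls to the robot, and variables do not carry over. Pictures are saved under pics/ and viewed, at most 17 in all, crops included, and the job is handed in when it is done.

Besides the shell and the picture viewer there is one more tool, called after "Request:" by a JSON object that holds its "api" and its "payload". carry_out: Moves the arm, as the interface text tells. Its arguments: {"type":"object","properties":{"moves":{"type":"array"}},"required":["moves"]}

```bash
mkdir -p pics
cat > h.py <<'E'
import numpy as np, cv2
from workcell import *
def cam(n):
    c=get_calibration(n); f=200/np.tan(np.radians(c["fovy"])/2)
    return f,c["cx"],c["cy"],c["k1"],np.array(c["extrinsics"])
def proj(n,P):
    f,cx,cy,k,E=cam(n); P=np.atleast_2d(P); q=P@E[:3,:3].T+E[:3,3]
    s=np.c_[q[:,0],-q[:,1]]/-q[:,2:3]; r2=(s**2).sum(1,keepdims=True)
    return s*(1+k*r2)*f+[cx,cy]
def onplane(n,uv,z):
    f,cx,cy,k,E=cam(n); d=(np.atleast_2d(uv)-[cx,cy])/f; s=d.copy()
    for _ in range(30): s=d/(1+k*(s**2).sum(1,keepdims=True))
    D=np.c_[s[:,0],-s[:,1],-np.ones(len(s))]@E[:3,:3]; C=-E[:3,:3].T@E[:3,3]
    return C+D*((z-C[2])/D[:,2:3])
def save(n,name):
    im=capture(n); cv2.imwrite("pics/"+name+".png",im[:,:,::-1]); return im
E
python3 - <<'E'
from h import *
np.set_printoptions(precision=1,suppress=True)
for n in("top","side"):
    save(n,n+"0"); E=cam(n)[4]; print(n,cam(n)[:4],-E[:3,:3].T@E[:3,3])
    for t in("green_mid","amber_mid","clear_mid","shelf_grip","base","green_dot_c","amber_dot_c","glass_foot"):
        print(t,[(np.round(d["at"]),round(d["conf"],2)) for d in place_of(n,t)[:5]])
o=get_obs();print(o["time_s"],o["position"],o["tcp_rot"],o["opening"])
E
```

```text
top (np.float64(496.83166227649144), 325.22666135268935, 195.49063172323986, -0.0962822648324712) [ 430.4  -63.  1394.6]
green_mid [(array([262., 339.,  27.]), 0.89), (array([463.,  99.,  35.]), 0.84), (array([ 348., -229.,   23.]), 0.73), (array([520.,  -5.,  33.]), 0.7)]
amber_mid [(array([520.,  -6.,  33.]), 0.67)]
clear_mid [(array([ 469., -110.,   31.]), 0.58)]
shelf_grip [(array([ 467., -552.,   24.]), 0.69), (array([ 540., -314.,   22.]), 0.61), (array([ 710., -366.,   17.]), 0.56)]
base [(array([506., 313.,  -3.]), 0.71)]
green_dot_c [(array([434., 393.,  22.]), 0.57)]
amber_dot_c [(array([404., 271.,  15.]), 0.57), (array([506., 314.,  -0.]), 0.35)]
glass_foot [(array([776.,  20.,   0.]), 0.65)]
side (np.float64(365.2887589174466), 319.594876563144, 202.0078812877474, -0.03793491318405127) [ 18.9 500.  703.8]
green_mid [(array([258., 337.,  18.]), 0.94), (array([464., 100.,  34.]), 0.67)]
amber_mid [(array([524.,  -8.,  32.]), 0.73)]
clear_mid [(array([ 472., -110.,   33.]), 0.71)]
shelf_grip [(array([ 540., -312.,   21.]), 0.95), (array([ 470., -549.,   22.]), 0.78), (array([ 715., -367.,   17.]), 0.69), (array([432., 395.,  13.]), 0.38), (array([779.,  10.,   1.]), 0.35)]
base [(array([512., 312.,  -2.]), 0.58)]
green_dot_c [(array([433., 394.,  15.]), 0.58)]
amber_dot_c [(array([403., 273.,  12.]), 0.65)]
glass_foot [(array([780.,  14.,   0.]), 0.65)]
0.9 [ 268.5 -592.   404.7] [-3.1 -0.7  0. ] 85.1561674366273
```

```bash
ls .
```

```text
h.py
pics
```

View pics/top0.png

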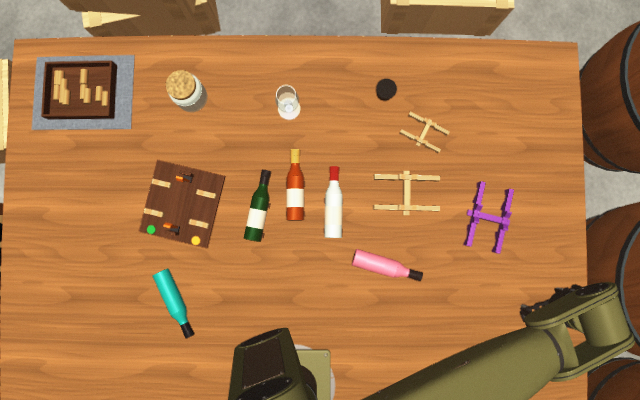

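View pics/side0.png

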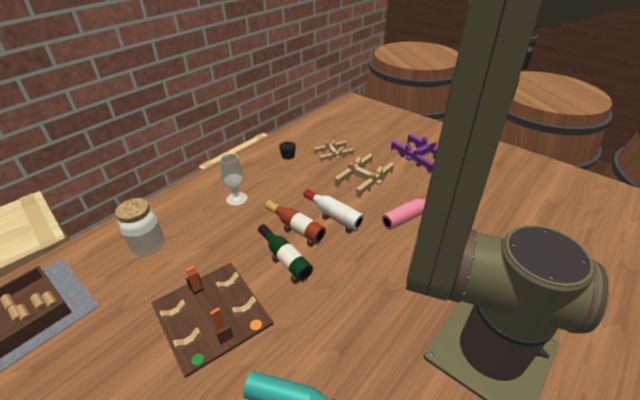

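The top view shows the base at (182,204), with the green dot at (151,229) and the amber dot at (195,240). The bottles are green (257,205), amber (295,185) and clear (334,202). The real shelf is the large pale one at (407,193); the pink, turquoise, purple and small pale look-alikes stay put. Next I'll measure axes.

```bash
cat > m.py <<'E'
from h import *
np.set_printoptions(precision=1,suppress=True)
im=cv2.imread("pics/top0.png")
capture("top")
def near(t,p):
    for d in regions_of("top",t):
        v,u=np.nonzero(d["region"])
        w=onplane("top",np.c_[u,v],20)[:,:2]
        if np.linalg.norm(w.mean(0)-p)<60: return np.c_[u,v]
for t,p in(("green_mid",(463,99)),("amber_mid",(522,-6)),("clear_mid",(470,-110))):
    uv=near(t,p)
    if uv is None: print(t,None);continue
    w=onplane("top",uv,34)[:,:2]; c=w.mean(0); a=np.linalg.svd(w-c,full_matrices=False)[2][0]; a*=np.sign(a[0])
    s=(w-c)@a; b=s<np.percentile(s,60); c2=w[b].mean(0)   # body only
    n=np.array([-a[1],a[0]])
    # refit axis using midline per slice
    bins=np.arange(s.min()+4,s.max()-4,4); y=[((w-c)@n)[abs(s-k)<4] for k in bins]
    y=[(q.max()+q.min())/2 for q in y]; k=np.polyfit(bins,y,1)
    a2=a+k[0]*n; a2/=np.linalg.norm(a2); c3=c+k[1]*n; s2=(w-c3)@a2
    print(t,"yaw",np.degrees(np.arctan2(a2[1],a2[0])),"len",np.ptp(s2),"mid from tail",c3+a2*(s2.min()+60),"from tip",c3+a2*(s2.max()-135))
uv=near("shelf_grip",(540,-313)); w=onplane("top",uv,28)[:,:2].astype(np.float32); print("shelf",cv2.minAreaRect(w))
uv=near("base",(508,313)); 
if uv is not None: w=onplane("top",uv,12)[:,:2].astype(np.float32); print("base",cv2.minAreaRect(w))
hsv=cv2.cvtColor(im,cv2.COLOR_BGR2HSV)
for nm,lo,hi,z,box in(("gdot",(45,120,90),(75,255,255),15,(135,215,170,245)),("adot",(15,180,180),(30,255,255),15,(180,225,212,252))):
    m=cv2.inRange(hsv,lo,hi); x0,y0,x1,y1=box; v,u=np.nonzero(m[y0:y1,x0:x1]); print(nm,len(u),onplane("top",[[u.mean()+x0,v.mean()+y0]],z))
cv2.imwrite("pics/base0.png",cv2.resize(im[150:260,130:240],(600,600),interpolation=cv2.INTER_CUBIC))
cv2.imwrite("pics/bot0.png",cv2.resize(im[140:260,240:460],(800,436),interpolation=cv2.INTER_CUBIC))
E
python3 m.py
```

```text
green_mid yaw -11.06419456256623 len 194.56326054304546 mid from tail [464.   99.3] from tip [463.6  99.3]
amber_mid yaw -0.25855686452915116 len 204.44582614456223 mid from tail [516.6  -5.9] from tip [526.   -5.9]
clear_mid yaw -0.6460843573171466 len 192.9142461836721 mid from tail [ 472.9 -111.5] from tip [ 470.8 -111.5]
shelf ((536.4989013671875, -315.29681396484375), (119.73635864257812, 187.34613037109375), 0.07970535755157471)
gdot 64 [[432.8 396.1  15. ]]
adot 66 [[403.1 270.6  15. ]]
```

View pics/base0.png

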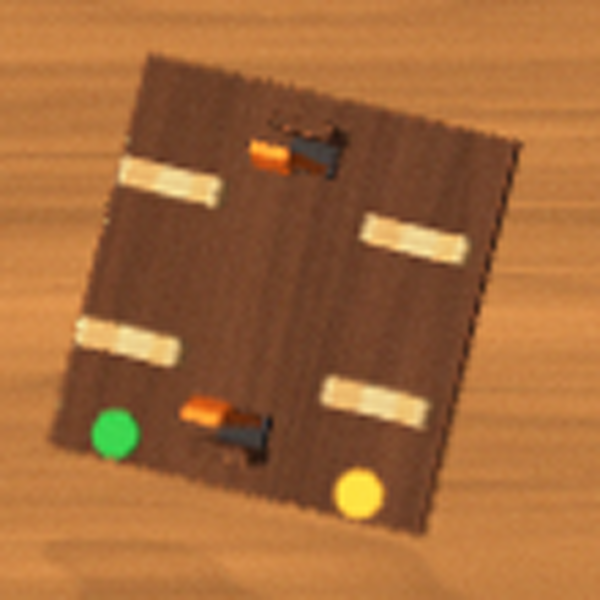

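Run:
```python
from h import *
# axis slope of amber, clear: check shelf bar and slat, overlay
im=cv2.imread("pics/top0.png")
o=cv2.resize(im,None,fx=4,fy=4,interpolation=cv2.INTER_CUBIC)
def pt(P,c):
    p=proj("top",P)[0]; cv2.circle(o,tuple(int(round(4*v+1.5)) for v in p),3,c,-1)
def axis(x,y,z,yaw,pts,c):
    for s in pts: pt([x+s*np.cos(np.radians(yaw)),y+s*np.sin(np.radians(yaw)),z],c)
axis(464,99.3,58,-11,[-60,0,60],(255,255,0)); axis(464,99.3,34,-11,[135],(255,255,0))
axis(520,-6,58,-.3,[-60,0,60],(255,255,0)); axis(520,-6,34,-.3,[135],(255,255,0))
axis(471,-111,58,-.6,[-60,0,60],(255,0,0)); axis(471,-111,34,-.6,[135],(255,0,0))
for x in(-62,0,62): pt([537+x,-314,28],(0,0,255))
for x in(-42,42):
  for y in (-92,92): pt([537+x,-314+y,34],(0,0,255))
cv2.imwrite("pics/ov0.png",cv2.resize(o[140*4:260*4,240*4:450*4],(800,457)))
```

```text
(no output)
```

View pics/ov0.png

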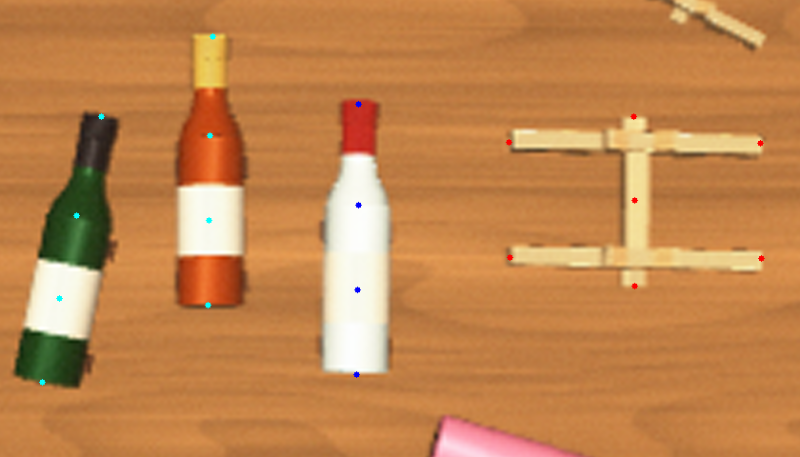

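```bash
cat >> h.py <<'E'
from scipy.spatial.transform import Rotation as R
BY=-13.7; B=np.array([505.6,312.6])
def b2w(x,y):
    c,s=np.cos(np.radians(BY)),np.sin(np.radians(BY)); return B+[c*x-s*y,s*x+c*y]
def st():
    o=get_obs(); M=R.from_rotvec(o["tcp_rot"]).as_matrix(); yaw=np.degrees(np.arctan2(M[1,1],M[0,1]))
    print("t",round(o["time_s"],2),"tcp",np.round(o["position"],1),"yaw_y",round(yaw,2),"zax",np.round(M[:,2],3),"F",np.round(o["ft_force"],1),"open",round(o["opening"],1),"grip",round(o["gripper_force"],1),"j",np.round(o["joints"],2))
    return o,yaw
def need(x,y,zg,axis):  # axis: yaw of the object x axis; zg: grasp height
    o,yaw=st(); d=np.array([x,y,zg+155])-o["position"]; t=((axis+90-yaw+90)%180)-90
    print("need",np.round(d,1),"turn",round(t,1))
E
python3 - <<'E'
from h import *
np.set_printoptions(precision=1,suppress=True)
cr=np.array([(148,53),(522,142),(428,535),(50,440)])*110/600+[130,150]-.4
w=onplane("top",cr,12)[:,:2]; print(w,w.mean(0))
for i,j in((3,0),(2,1)): d=w[j]-w[i]; print(np.linalg.norm(d),np.degrees(np.arctan2(d[1],d[0])))
for i,j in((1,0),(2,3)): d=w[j]-w[i]; print(np.linalg.norm(d),np.degrees(np.arctan2(-d[0],d[1])))
need(464,99.3,100,-11)
E
```

```text
[[629.  385.3]
 [583.2 189.8]
 [382.1 234.9]
 [429.2 431.3]] [505.9 310.3]
205.08948061234227 -12.945370958748612
206.0360667402263 -12.636566298900714
200.839698977739 -13.208154591968977
201.95665418022725 -13.474408497161418
t 1.2 tcp [ 268.5 -592.   404.7] yaw_y -65.6 zax [-0. -0. -1.] F [ 0.3  0.7 -0. ] open 85.9 grip 0.0 j [-1.2  0.1  1.6 -0.   1.4 -0.1]
need [ 195.5  691.3 -149.7] turn -35.4
```

Request:
{"api": "carry_out", "payload": {"moves": [[[0,0,-2,10,35,-5,100],[0,0,-2,10,35,-5,100],[0,0,-2,10,35,-5,100],[0,0,-2,10,35,-5,100],[0,0,-2,10,35,-5,100],[0,0,-2,10,35,-5,100],[0,0,-2,10,35,-5,100],[0,0,-2,10,35,-5,100]]]}}

```text
time_s: 1.87
position: [348.5, -310.3, 364.6]
tcp_rot: [3.133, 0.226, 0.001]
ft_force: [2.1, -0.5, 1.3]
opening: 85.1
gripper_force: 0.0
```

Request:
{"api": "carry_out", "payload": {"moves": [[[0,0,-2,10,35,-5,100],[0,0,-2,10,35,-5,100],[0,0,-2,10,35,-5,100],[0,0,-2,10,35,-5,100],[0,0,-2,10,35,-5,100],[0,0,-2,10,35,-5,100],[0,0,-2,10,35,-5,100],[0,0,-2,10,35,-5,100]]]}}

```text
time_s: 2.53
position: [428.5, -30.1, 325.0]
tcp_rot: [3.134, -0.211, 0.002]
ft_force: [0.7, -0.8, 0.8]
opening: 85.4
gripper_force: 0.0
```

```bash
sed -i 's/^BY=.*/BY=-13.2; B=np.array([505.7,311.5])/' h.py; python3 -c "
from h import *
need(464,99.3,34,-11.06)"
```

```text
t 2.53 tcp [428.5 -30.1 325. ] yaw_y -97.7 zax [ 0.001 -0.    -1.   ] F [ 0.7 -0.8  0.8] open 85.4 grip 0.0 j [-0.2  -0.33  2.2  -0.    1.26  1.51]
need [  35.5  129.4 -136. ] turn -3.4
```

Request:
{"api": "carry_out", "payload": {"moves": [[[0,0,-1,9,32,0,100],[0,0,-1,9,32,0,100],[0,0,-1.4,9,32,0,100],[0,0,0,8.5,33.4,0,100],[0,0,0,0,0,-35,100],[0,0,0,0,0,-35,100],[0,0,0,0,0,-35,100],[0,0,0,0,0,0,100]]]}}

```text
time_s: 3.2
position: [460.4, 97.5, 212.8]
tcp_rot: [3.125, -0.3, -0.021]
ft_force: [-1.9, -0.3, -0.9]
opening: 85.4
gripper_force: 0.0
```

Run:
```python
from h import *
need(464,99.3,34,-11.06)
a=save("top","t1"); b=save("side","s1")
A=a[120:300,200:320][:,:,::-1]; 
p=proj("side",[464,99,34])[0].astype(int); S=b[max(0,p[1]-60):p[1]+60,p[0]-80:p[0]+80][:,:,::-1]
cv2.imwrite("pics/g1.png",np.hstack([cv2.resize(A,(267,400)),cv2.resize(S,(533,400))]))
```

```text
t 3.2 tcp [460.4  97.5 212.8] yaw_y -100.96 zax [-0.014 -0.001 -1.   ] F [-1.9 -0.3 -0.9] open 85.4 grip 0.0 j [ 0.09 -0.06  2.19 -0.    1.03  1.86]
need [  3.6   1.8 -23.8] turn -0.1
```

View pics/g1.png

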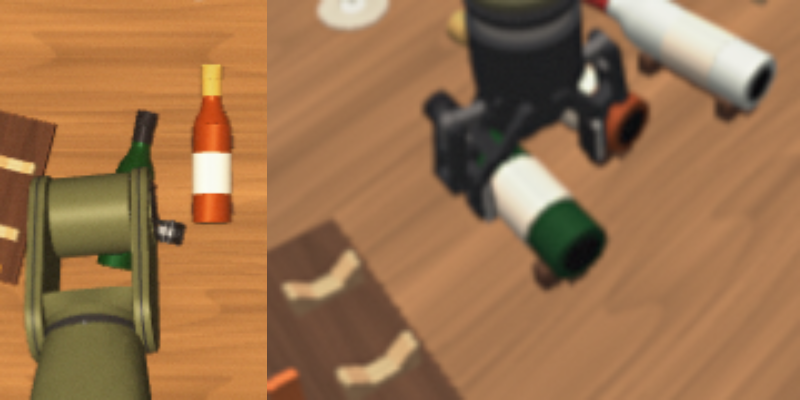

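```bash
python3 -c "
from h import *
need(464,99.3,34,-11.06)"
```

```text
t 3.3 tcp [463.5  97.4 219.1] yaw_y -101.0 zax [-0.003 -0.    -1.   ] F [-0.   0.   0.2] open 85.2 grip 0.0 j [ 0.09 -0.07  2.18  0.    1.03  1.86]
need [  0.5   1.9 -30.1] turn -0.1
```

The gripper straddles the green bottle, between the chocks. Descend and close.

Request:
{"api": "carry_out", "payload": {"moves": [[[0,0,0,0.5,2,-15,100],[0,0,0,0,0,-14,100],[0,0,0,0,0,0,100],[0,0,0,0,0,0,0],[0,0,0,0,0,0,0],[0,0,0,0,0,0,0],[0,0,0,0,0,0,0],[0,0,0,0,0,0,0]]]}}

```text
time_s: 3.97
position: [465.7, 100.1, 193.4]
tcp_rot: [-3.124, 0.302, -0.006]
ft_force: [-2.1, 3.9, 7.4]
opening: 46.4
gripper_force: 61.2
```

Request:
{"api": "carry_out", "payload": {"moves": [[[0,0,0,0,0,0,0],[0,0,0,0,0,0,0],[0,0,0,0,0,5,0],[0,0,0,0,0,10,0],[0,0,0,0,0,20,0],[0,0,0,0,0,25,0],[0,0,0,0,0,25,0],[0,0,0,0,0,0,0]]]}}

```text
time_s: 4.63
position: [466.2, 99.5, 281.4]
tcp_rot: [-3.125, 0.301, -0.015]
ft_force: [2.7, 0.5, -3.2]
opening: 46.2
gripper_force: 62.8
```

```bash
python3 -c "
from h import *
need(*b2w(0,65),46,BY)
print(b2w(0,-65))
b=save('side','s2')
c=b[140:360,150:450][:,:,::-1]; cv2.imwrite('pics/s2c.png',cv2.resize(c,(600,440)))"
```

```text
t 4.63 tcp [466.2  99.5 281.4] yaw_y -101.01 zax [ 0.01   0.001 -1.   ] F [ 2.7  0.5 -3.2] open 46.2 grip 62.8 j [ 0.1  -0.16  2.14 -0.    1.14  1.86]
need [ 54.4 275.3 -80.4] turn -2.2
[490.85719344 248.21737131]
```

View pics/s2c.png

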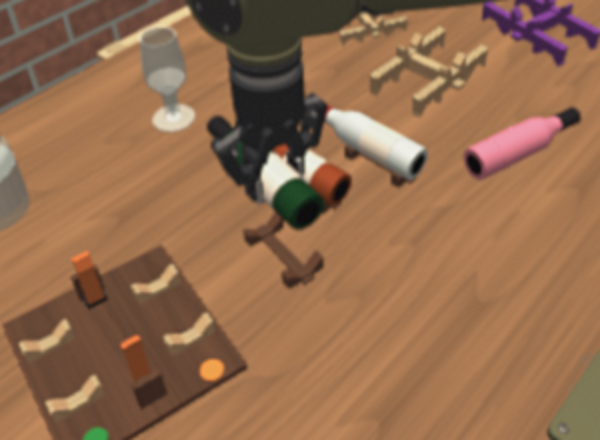

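Green is held, with its neck toward +x. Now carry it to its groove, high enough to clear the catches.

Request:
{"api": "carry_out", "payload": {"moves": [[[0,0,0,0,0,30,0],[0,0,0,7,34,15,0],[0,0,-1,7,34,0,0],[0,0,-1,7,34,0,0],[0,0,0,7,34,0,0],[0,0,0,7,34,0,0],[0,0,0,7,34,0,0],[0,0,0,7,34,0,0]]]}}

```text
time_s: 5.35
position: [512.8, 338.7, 317.4]
tcp_rot: [3.118, -0.355, -0.006]
ft_force: [0.9, -1.0, -3.5]
opening: 46.2
gripper_force: 64.1
```

Request:
{"api": "carry_out", "payload": {"moves": [[[0,0,0,5.5,35,0,0],[0,0,0,0,0,-30,0],[0,0,0,0,0,-30,0],[0,0,0,0,0,0,0],[0,0,0,0,0,0,0],[0,0,0,0,0,0,0]]]}}

```text
time_s: 5.85
position: [518.9, 372.1, 260.3]
tcp_rot: [3.121, -0.356, -0.001]
ft_force: [0.8, -0.3, -4.7]
opening: 45.9
gripper_force: 63.9
```

```bash
python3 -c "
from h import *
need(*b2w(0,65),47,BY)
b=save('side','s3')
c=b[180:400,110:410][:,:,::-1]; cv2.imwrite('pics/s3c.png',cv2.resize(c,(600,440)))"
```

```text
t 5.85 tcp [518.9 372.1 260.3] yaw_y -103.03 zax [-0.001 -0.001 -1.   ] F [ 0.8 -0.3 -4.7] open 45.9 grip 63.9 j [ 0.54  0.23  1.79 -0.    1.13  2.34]
need [  1.6   2.7 -58.3] turn -0.2
```

View pics/s3c.png

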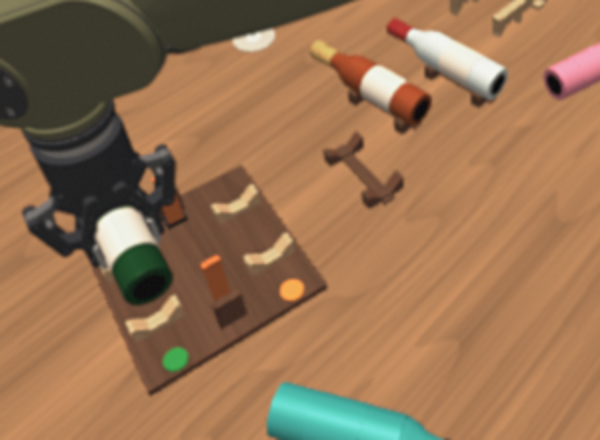

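Request:
{"api": "carry_out", "payload": {"moves": [[[0,0,0,1.6,2.7,-20,0],[0,0,0,0,0,-20,0],[0,0,0,0,0,-10,0],[0,0,0,0,0,-4,0],[0,0,0,0,0,-2,0],[0,0,0,0,0,0,0],[0,0,0,0,0,0,0]]]}}

```text
time_s: 6.48
position: [521.3, 375.7, 206.7]
tcp_rot: [-3.119, 0.355, -0.005]
ft_force: [0.0, 1.8, -0.4]
opening: 46.1
gripper_force: 64.4
```

```bash
python3 -c "
from h import *
need(*b2w(0,65),46,BY)"
```

```text
t 6.48 tcp [521.3 375.7 206.7] yaw_y -103.0 zax [ 0.003  0.002 -1.   ] F [ 0.   1.8 -0.4] open 46.1 grip 64.4 j [0.54 0.3  1.8  0.   1.04 2.34]
need [-0.7 -0.9 -5.7] turn -0.2
```

Request:
{"api": "carry_out", "payload": {"moves": [[[0,0,0,0,0,-1,0],[0,0,0,0,0,-1,0],[0,0,0,0,0,0,0],[0,0,0,0,0,0,0]]]}}

```text
time_s: 6.82
position: [521.6, 376.2, 206.0]
tcp_rot: [-3.118, 0.355, -0.006]
ft_force: [-1.0, 1.9, 6.1]
opening: 46.4
gripper_force: 65.6
```

Force rose to +6 N and the height matches a seated bottle (offset about 160). Release and rise.

Request:
{"api": "carry_out", "payload": {"moves": [[[0,0,0,0,0,0,75],[0,0,0,0,0,0,100],[0,0,0,0,0,0,100],[0,0,0,0,0,0,100],[0,0,0,0,0,0,100],[0,0,0,0,0,20,100],[0,0,0,0,0,30,100],[0,0,0,0,0,35,100]]]}}

```text
time_s: 7.48
position: [519.7, 374.4, 285.6]
tcp_rot: [3.118, -0.356, -0.007]
ft_force: [1.0, 0.6, 0.1]
opening: 85.9
gripper_force: 0.0
```

Request:
{"api": "carry_out", "payload": {"moves": [[[0,0,0,0,-38,15,100],[0,0,1.5,0,-38,0,100],[0,0,1.5,0,-38,0,100],[0,0,1.5,0,-38,0,100],[0,0,1.5,0,-38,0,100],[0,0,1.5,0,-38,0,100],[0,0,1.5,0,-38,0,100],[0,0,1.5,0,-38,0,100]]]}}

```text
time_s: 8.15
position: [520.0, 69.4, 302.7]
tcp_rot: [3.141, -0.066, 0.0]
ft_force: [0.8, 0.2, -0.6]
opening: 85.7
gripper_force: 0.0
```

Run:
```python
from h import *
need(520,-6,34,-.3)
a=save("top","t4"); g=[d for d in place_of("top","green_mid")]
print([np.round(d["at"],0) for d in g])
im=cv2.cvtColor(a,cv2.COLOR_RGB2BGR); 
for P in([b2w(-60,65),58],[b2w(0,65),58],[b2w(60,65),58],[b2w(135,65),46],):
    p=proj("top",[*P[0],P[1]])[0]; im[int(round(p[1])),int(round(p[0]))]=(255,0,255)
o=cv2.resize(im[140:270,120:320],(800,520),interpolation=cv2.INTER_NEAREST)
cv2.imwrite("pics/t4c.png",o)
```

```text
t 8.15 tcp [520.   69.4 302.7] yaw_y -92.42 zax [ 0. -0. -1.] F [ 0.8  0.2 -0.6] open 85.7 grip 0.0 j [ 0.03 -0.07  2.02 -0.    1.19  1.64]
need [  -0.   -75.4 -113.7] turn 2.1
[array([521., 375.,  48.]), array([ 350., -223.,   24.]), array([263., 338.,  26.])]
```

View pics/t4c.png

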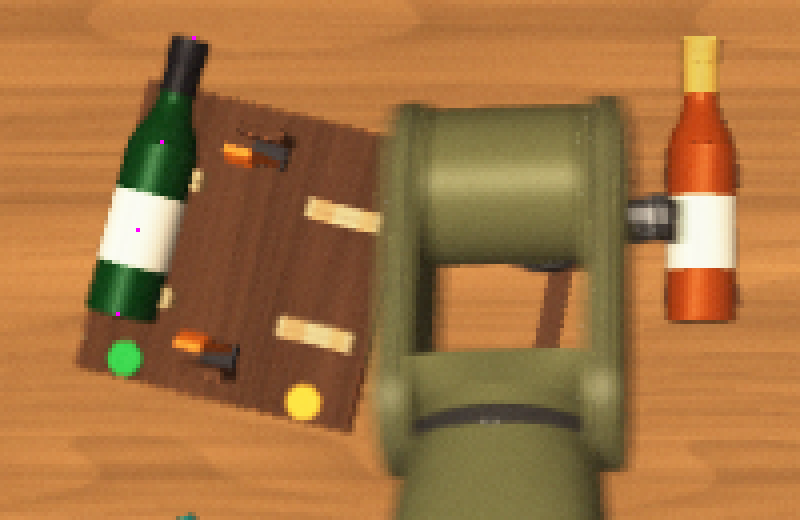

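Green lies in its groove, its label centre where predicted. Next the amber bottle.

Request:
{"api": "carry_out", "payload": {"moves": [[[0,0,1,0,-37.5,0,100],[0,0,1.1,0,-38,0,100],[0,0,0,0,0,-35,100],[0,0,0,0,0,-35,100],[0,0,0,0,0,-25,100],[0,0,0,0,0,0,100],[0,0,0,0,0,0,100]]]}}

```text
time_s: 8.83
position: [519.9, -3.9, 206.4]
tcp_rot: [-3.141, 0.011, 0.006]
ft_force: [0.8, 0.1, 1.4]
opening: 85.5
gripper_force: 0.0
```

Run:
```python
from h import *
need(520,-6,35,-.3)
b=save("side","s5"); p=proj("side",[520,-6,34])[0].astype(int); S=b[p[1]-60:p[1]+60,p[0]-80:p[0]+80][:,:,::-1]
cv2.imwrite("pics/s5c.png",cv2.resize(S,(533,400)))
```

```text
t 8.83 tcp [519.9  -3.9 206.4] yaw_y -90.39 zax [-0.004  0.001 -1.   ] F [0.8 0.1 1.4] open 85.5 grip 0.0 j [-0.11  0.05  2.09  0.    1.    1.47]
need [  0.1  -2.1 -16.4] turn 0.1
```

View pics/s5c.png

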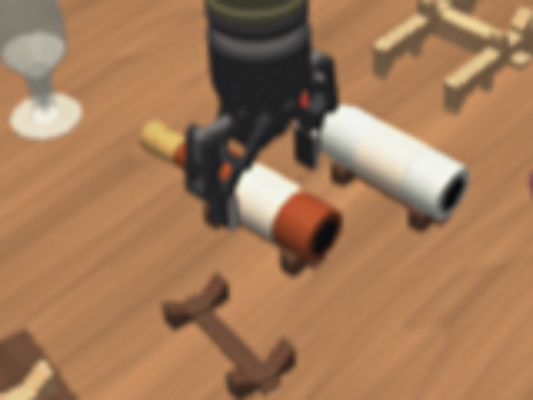

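The fingers straddle the amber bottle, clear of its neighbour. Lower and close.

Request:
{"api": "carry_out", "payload": {"moves": [[[0,0,0,0,-2,-10,100],[0,0,0,0,0,-7,100],[0,0,0,0,0,0,100],[0,0,0,0,0,0,0],[0,0,0,0,0,0,0],[0,0,0,0,0,0,0],[0,0,0,0,0,0,0],[0,0,0,0,0,0,0]]]}}

```text
time_s: 9.55
position: [521.0, -5.2, 192.1]
tcp_rot: [-3.138, 0.012, -0.001]
ft_force: [-2.0, 8.2, 5.5]
opening: 46.6
gripper_force: 61.6
```

Request:
{"api": "carry_out", "payload": {"moves": [[[0,0,0,0,0,0,0],[0,0,0,0,0,0,0],[0,0,0,0,0,5,0],[0,0,0,0,0,15,0],[0,0,0,0,0,30,0],[0,0,0,0,0,35,0],[0,0,0,0,0,35,0],[0,0,0,0,0,0,0]]]}}

```text
time_s: 10.22
position: [522.8, -6.7, 319.0]
tcp_rot: [3.14, -0.011, 0.021]
ft_force: [2.2, -0.4, -0.6]
opening: 46.2
gripper_force: 62.4
```

```bash
python3 -c "
from h import *
need(*b2w(0,-65),50,BY)"
```

```text
t 10.22 tcp [522.8  -6.7 319. ] yaw_y -90.41 zax [ 0.014 -0.002 -1.   ] F [ 2.2 -0.4 -0.6] open 46.2 grip 62.4 j [-0.12 -0.09  2.02 -0.    1.2   1.46]
need [ -31.9  254.9 -114. ] turn -12.8
```

Request:
{"api": "carry_out", "payload": {"moves": [[[0,0,-1.8,-4.2,36.3,0,0],[0,0,-1.8,-4.2,36.3,0,0],[0,0,-1.8,-4.2,36.3,0,0],[0,0,-1.8,-4.2,36.3,0,0],[0,0,-1.8,-4.2,36.3,0,0],[0,0,-1.8,-4.2,36.3,0,0],[0,0,-1.8,-4.2,36.3,0,0],[0,0,0,0,0,-25,0]]]}}

```text
time_s: 10.88
position: [491.8, 253.1, 290.2]
tcp_rot: [-3.115, 0.349, -0.013]
ft_force: [1.6, 1.4, -2.1]
opening: 46.2
gripper_force: 62.8
```

Request:
{"api": "carry_out", "payload": {"moves": [[[0,0,0,0,0,-30,0],[0,0,0,0,0,0,0],[0,0,0,0,0,0,0],[0,0,0,0,0,0,0]]]}}

```text
time_s: 11.22
position: [491.4, 247.4, 256.1]
tcp_rot: [3.121, -0.357, 0.0]
ft_force: [-0.3, 0.0, -2.5]
opening: 46.2
gripper_force: 63.0
```

```bash
python3 -c "
from h import *
need(*b2w(0,-65),50,BY)
b=save('side','s6')
c=b[180:400,110:410][:,:,::-1]; cv2.imwrite('pics/s6c.png',cv2.resize(c,(600,440)))"
```

```text
t 11.22 tcp [491.4 247.4 256.1] yaw_y -103.04 zax [-0. -0. -1.] F [-0.3  0.  -2.5] open 46.2 grip 63.0 j [ 0.37  0.05  2.   -0.    1.1   2.17]
need [ -0.5   0.8 -51.1] turn -0.2
```

View pics/s6c.png

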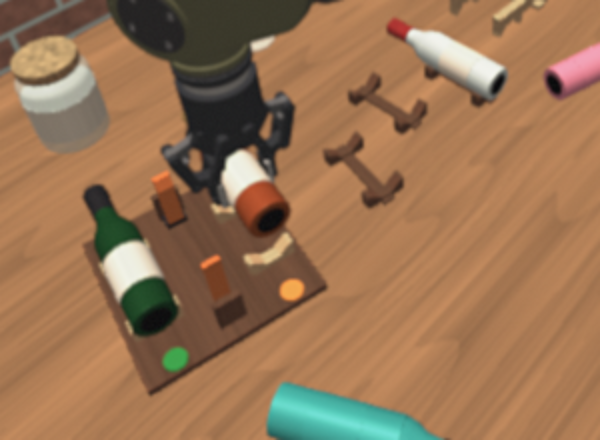

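Green is seated and amber hangs over its groove. Lower it.

Request:
{"api": "carry_out", "payload": {"moves": [[[0,0,0,-0.5,0.8,-20,0],[0,0,0,0,0,-18,0],[0,0,0,0,0,-8,0],[0,0,0,0,0,-3,0],[0,0,0,0,0,-2,0],[0,0,0,0,0,0,0],[0,0,0,0,0,0,0]]]}}

```text
time_s: 11.85
position: [491.3, 248.8, 206.2]
tcp_rot: [-3.12, 0.356, -0.004]
ft_force: [-0.3, 0.8, -1.5]
opening: 46.0
gripper_force: 63.5
```

Request:
{"api": "carry_out", "payload": {"moves": [[[0,0,0,0,0,-1,0],[0,0,0,0,0,-1,0],[0,0,0,0,0,0,0],[0,0,0,0,0,0,0]]]}}

```text
time_s: 12.18
position: [491.7, 249.3, 205.2]
tcp_rot: [-3.119, 0.356, -0.005]
ft_force: [-1.8, 2.3, 5.8]
opening: 46.5
gripper_force: 64.4
```

Request:
{"api": "carry_out", "payload": {"moves": [[[0,0,0,0,0,0,75],[0,0,0,0,0,0,100],[0,0,0,0,0,0,100],[0,0,0,0,0,0,100],[0,0,0,0,0,0,100],[0,0,0,0,0,20,100],[0,0,0,0,0,35,100],[0,0,0,0,0,35,100]]]}}

```text
time_s: 12.85
position: [489.9, 248.1, 291.8]
tcp_rot: [3.119, -0.356, -0.006]
ft_force: [0.5, 0.1, 0.2]
opening: 85.5
gripper_force: 0.0
```

Request:
{"api": "carry_out", "payload": {"moves": [[[0,0,1.5,3,-37,10,100],[0,0,1.5,3,-37,0,100],[0,0,1.5,3,-37,0,100],[0,0,1.5,3,-37,0,100],[0,0,1.5,3,-37,0,100],[0,0,1.5,3,-37,0,100],[0,0,1.5,3,-37,0,100],[0,0,1.5,3,-37,0,100]]]}}

```text
time_s: 13.52
position: [514.3, -49.3, 302.7]
tcp_rot: [3.141, -0.026, 0.0]
ft_force: [0.5, 0.7, -0.2]
opening: 85.6
gripper_force: 0.0
```

Request:
{"api": "carry_out", "payload": {"moves": [[[0,0,0,3,-37,0,100],[0,0,0,3,-37,0,100],[0,0,0,3,-37,0,100],[0,0,0,3,-37,0,100],[0,0,0,3,-37,0,100],[0,0,0,3,-37,0,80],[0,0,0,2,-33,0,60],[0,0,0,0,0,0,60]]]}}

```text
time_s: 14.18
position: [534.4, -307.5, 302.9]
tcp_rot: [3.139, -0.035, 0.001]
ft_force: [-1.0, 1.1, 0.5]
opening: 51.9
gripper_force: 0.0
```

Run:
```python
from h import *
need(538,-314,26,-1.3)
a=save("top","t7")
for n in("green_mid","amber_mid","base","shelf_grip"): print(n,[np.round(d["at"],0) for d in place_of("top",n)])
im=cv2.cvtColor(a,cv2.COLOR_RGB2BGR)
for y in(-65,65):
  for P in([b2w(-60,y),58],[b2w(0,y),58],[b2w(60,y),58],[b2w(135,y),46],[b2w(-90,y),15]):
    p=proj("top",[*P[0],P[1]])[0]; im[int(round(p[1])),int(round(p[0]))]=(255,0,255)
cv2.imwrite("pics/t7c.png",cv2.resize(im[140:270,120:320],(800,520),interpolation=cv2.INTER_NEAREST))
```

```text
t 14.18 tcp [ 534.4 -307.5  302.9] yaw_y -91.27 zax [ 0.001 -0.003 -1.   ] F [-1.   1.1  0.5] open 51.9 grip 0.0 j [-0.61  0.13  1.82 -0.    1.19  0.98]
need [   3.6   -6.5 -121.9] turn -0.0
green_mid [array([264., 338.,  27.]), array([522., 379.,  49.])]
amber_mid [array([492., 251.,  42.])]
base [array([508., 316.,   0.]), array([518., 377.,  49.])]
shelf_grip [array([ 467., -553.,   24.]), array([ 541., -315.,   24.])]
```

View pics/t7c.png

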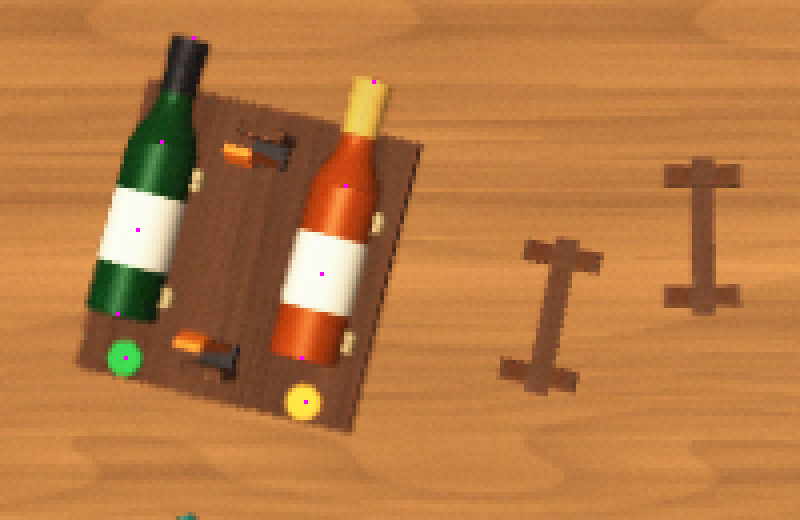

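Both bottles match the predicted seats (label centres at (138,230) and (321,273) in the crop). Next grasp the shelf.

Request:
{"api": "carry_out", "payload": {"moves": [[[0,0,0,3.5,-6.5,-35,60],[0,0,0,0,0,-35,60],[0,0,0,0,0,-30,60],[0,0,0,0,0,0,60],[0,0,0,0,0,0,60],[0,0,0,0,0,0,60]]]}}

```text
time_s: 14.93
position: [539.0, -308.6, 204.6]
tcp_rot: [3.14, -0.026, 0.003]
ft_force: [-0.2, -0.1, 0.9]
opening: 51.4
gripper_force: 0.0
```

Run:
```python
from h import *
need(538,-314,26,-1.3)
b=save("side","s8"); p=proj("side",[538,-314,30])[0].astype(int); S=b[p[1]-50:p[1]+50,p[0]-70:p[0]+70][:,:,::-1]
cv2.imwrite("pics/s8c.png",cv2.resize(S,(700,500)))
```

```text
t 14.93 tcp [ 539.  -308.6  204.6] yaw_y -90.94 zax [ 0.002 -0.001 -1.   ] F [-0.2 -0.1  0.9] open 51.4 grip 0.0 j [-0.61  0.26  1.86  0.    1.02  0.98]
need [ -1.   -5.4 -23.6] turn -0.4
```

View pics/s8c.png

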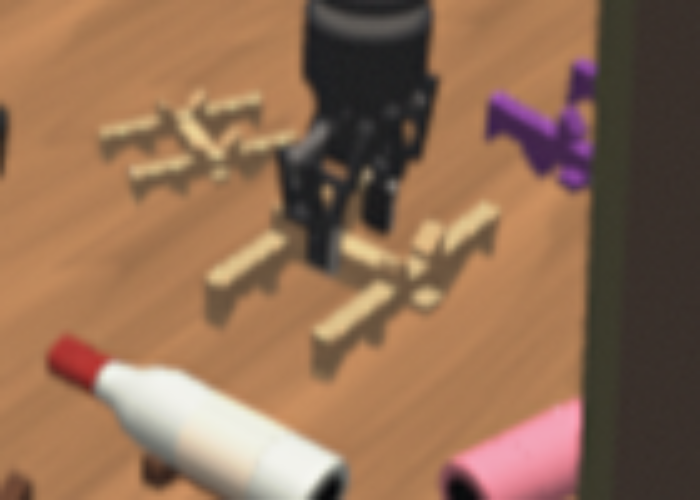

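The fingers straddle the bar between the slats. Centre, lower and close.

Request:
{"api": "carry_out", "payload": {"moves": [[[0,0,-0.4,-1,-5,-12,60],[0,0,0,0,0,-12,60],[0,0,0,0,0,0,60],[0,0,0,0,0,0,0],[0,0,0,0,0,0,0],[0,0,0,0,0,0,0],[0,0,0,0,0,0,0],[0,0,0,0,0,0,0]]]}}

```text
time_s: 15.65
position: [537.3, -314.1, 179.1]
tcp_rot: [3.141, -0.039, 0.001]
ft_force: [0.2, -1.5, 0.5]
opening: 15.1
gripper_force: 59.0
```

Request:
{"api": "carry_out", "payload": {"moves": [[[0,0,0,0,0,0,0],[0,0,0,0,0,0,0],[0,0,0,0,0,0,0]]]}}

```text
time_s: 15.9
position: [537.3, -314.1, 179.1]
tcp_rot: [3.141, -0.038, 0.001]
ft_force: [1.1, -1.4, 1.1]
opening: 14.7
gripper_force: 59.0
```

Request:
{"api": "carry_out", "payload": {"moves": [[[0,0,0,0,0,10,0],[0,0,0,0,0,30,0],[0,0,0,0,0,35,0],[0,0,0,0,0,35,0],[0,0,0,-1.8,34.5,25,0],[0,0,0,-1.8,34.5,0,0],[0,0,0,-1.8,34.5,0,0],[0,0,0,-1.8,34.5,0,0]]]}}

```text
time_s: 16.57
position: [529.3, -175.4, 313.7]
tcp_rot: [-3.141, 0.04, -0.0]
ft_force: [-0.8, -0.1, -2.9]
opening: 14.9
gripper_force: 59.3
```

Request:
{"api": "carry_out", "payload": {"moves": [[[0,0,-1,-1.8,34.5,0,0],[0,0,-1,-1.8,34.5,0,0],[0,0,-1,-1.8,34.5,0,0],[0,0,-1,-1.8,34.5,0,0],[0,0,-1,-1.8,34.5,0,0],[0,0,-1,-1.8,34.5,0,0],[0,0,-1,-1.8,34.5,0,0],[0,0,-1,-1.8,34.5,0,0]]]}}

```text
time_s: 17.23
position: [514.5, 100.9, 312.8]
tcp_rot: [3.131, -0.259, -0.002]
ft_force: [1.7, 0.8, -3.9]
opening: 15.1
gripper_force: 59.3
```

Request:
{"api": "carry_out", "payload": {"moves": [[[0,0,-1,-1.8,34.5,0,0],[0,0,-1,-1.8,34.5,0,0],[0,0,-1,-1.8,34.5,0,0],[0,0,-0.8,-1.8,34.5,0,0],[0,0,0,0,34.5,0,0],[0,0,0,0,24,0,0],[0,0,0,0,0,0,0],[0,0,0,0,0,0,0]]]}}

```text
time_s: 17.9
position: [507.7, 296.8, 312.6]
tcp_rot: [3.12, -0.357, -0.002]
ft_force: [0.1, -0.2, -3.1]
opening: 14.9
gripper_force: 59.6
```

Run:
```python
from h import *
o,_=st(); need(*b2w(0,0),120,BY)
b=save("side","s9"); im=cv2.cvtColor(b,cv2.COLOR_RGB2BGR)
c=im[160:380,110:410]; cv2.imwrite("pics/s9c.png",cv2.resize(c,(720,528)))
a=save("top","t9")
for n in("side","top"): print([np.round(d["at"],0) for d in place_of(n,"shelf_grip")])
```

```text
t 17.9 tcp [507.7 296.8 312.6] yaw_y -103.05 zax [-0.002 -0.001 -1.   ] F [ 0.1 -0.2 -3.1] open 14.9 grip 59.6 j [ 0.44  0.06  1.87 -0.    1.2   2.24]
t 17.9 tcp [507.7 296.8 312.6] yaw_y -103.05 zax [-0.002 -0.001 -1.   ] F [ 0.1 -0.2 -3.1] open 14.9 grip 59.6 j [ 0.44  0.06  1.87 -0.    1.2   2.24]
need [ -2.   14.7 -37.6] turn -0.1
[array([509., 298., 153.]), array([ 715., -366.,   17.]), array([ 468., -549.,   19.])]
[array([ 712., -368.,   13.]), array([512., 294., 160.]), array([ 466., -548.,   24.])]
```

View pics/s9c.png

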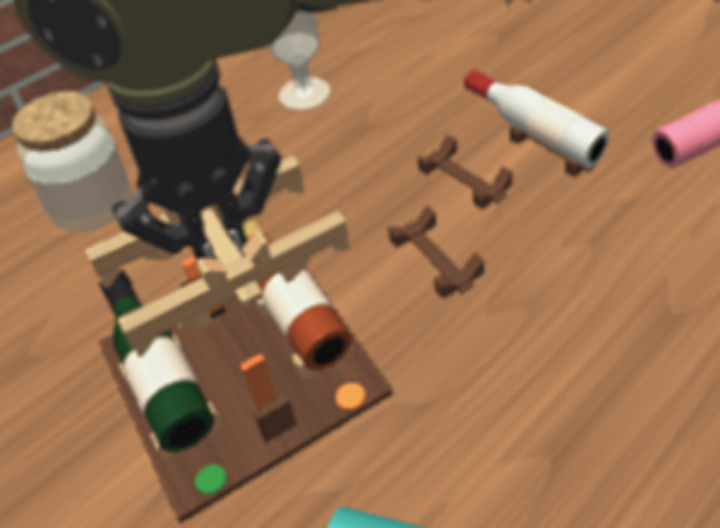

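The shelf is held level and square to the base. Align it and lower to just above the catches.

Request:
{"api": "carry_out", "payload": {"moves": [[[0,0,-0.1,-2.2,15.5,0,0],[0,0,0,0,0,-20,0],[0,0,0,0,0,-22,0],[0,0,0,0,0,0,0],[0,0,0,0,0,0,0],[0,0,0,0,0,0,0]]]}}

```text
time_s: 18.6
position: [506.6, 310.7, 272.0]
tcp_rot: [-3.12, 0.365, -0.001]
ft_force: [0.6, -0.2, -2.3]
opening: 14.8
gripper_force: 59.5
```

Run:
```python
from h import *
st()
b=save("side","s10"); im=cv2.cvtColor(b,cv2.COLOR_RGB2BGR)
c=im[210:360,120:300]; cv2.imwrite("pics/s10c.png",cv2.resize(c,(720,600),interpolation=cv2.INTER_CUBIC))
```

```text
t 18.6 tcp [506.6 310.7 272. ] yaw_y -103.36 zax [ 0.001  0.    -1.   ] F [ 0.6 -0.2 -2.3] open 14.8 grip 59.5 j [ 0.46  0.12  1.89 -0.    1.13  2.26]
```

View pics/s10c.png

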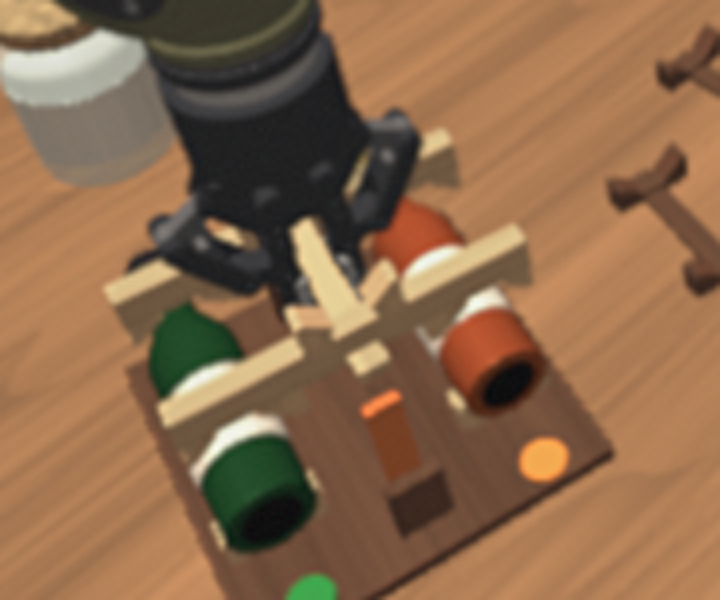

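The tongue lines up with the near catch at (382,403). Descend slowly into it, watching force.

Request:
{"api": "carry_out", "payload": {"moves": [[[0,0,0,-1,1.2,-8,0],[0,0,0,0,0,-6,0],[0,0,0,0,0,-4,0],[0,0,0,0,0,-4,0],[0,0,0,0,0,0,0],[0,0,0,0,0,0,0]]]}}

```text
time_s: 19.15
position: [506.7, 313.0, 252.2]
tcp_rot: [-3.118, 0.363, -0.009]
ft_force: [-1.5, -1.7, 6.5]
opening: 15.3
gripper_force: 62.0
```

Request:
{"api": "carry_out", "payload": {"moves": [[[0,0,0,0,0,-3,0],[0,0,0,0,0,-3,0],[0,0,0,0,0,-2,0],[0,0,0,0,0,0,0]]]}}

```text
time_s: 19.48
position: [506.6, 313.1, 244.5]
tcp_rot: [-3.118, 0.364, -0.008]
ft_force: [-2.8, -1.8, 8.5]
opening: 15.2
gripper_force: 63.3
```

Request:
{"api": "carry_out", "payload": {"moves": [[[0,0,0,0,0,-2,0],[0,0,0,0,0,-2,0],[0,0,0,0,0,-2,0],[0,0,0,0,0,-2,0],[0,0,0,0,0,-1,0],[0,0,0,0,0,0,0]]]}}

```text
time_s: 19.98
position: [508.2, 313.6, 240.7]
tcp_rot: [-3.117, 0.362, -0.012]
ft_force: [-5.0, -6.6, 29.4]
opening: 15.2
gripper_force: 66.9
```

Request:
{"api": "carry_out", "payload": {"moves": [[[0,0,0,0,0,-1,0],[0,0,0,0,0,-1,0],[0,0,0,0,0,0,0],[0,0,0,0,0,0,0]]]}}

```text
time_s: 20.32
position: [508.6, 313.5, 239.6]
tcp_rot: [-3.117, 0.362, -0.014]
ft_force: [-5.6, -8.3, 32.0]
opening: 14.8
gripper_force: 67.7
```

Request:
{"api": "carry_out", "payload": {"moves": [[[0,0,0,0,0,-1,0],[0,0,0,0,0,-1,0],[0,0,0,0,0,-1,0],[0,0,0,0,0,0,0],[0,0,0,0,0,0,0]]]}}

```text
time_s: 20.73
position: [508.9, 313.6, 239.0]
tcp_rot: [-3.118, 0.362, -0.014]
ft_force: [-11.5, -10.8, 43.1]
opening: 15.2
gripper_force: 69.9
```

Run:
```python
from h import *
st()
b=save("side","s11"); a=save("top","t11")
for n in("side","top"): print([np.round(d["at"],0) for d in place_of(n,"shelf_grip")])
im=cv2.cvtColor(b,cv2.COLOR_RGB2BGR)
for P in([-62,6,-1],[-62,-6,-1],[-42,-92,11],[-42,92,11],[-60,0,2]):
    p=proj("side",[*b2w(P[0],P[1]),79+P[2]])[0]; print(P,p)
c=im[225:345,130:290].copy(); cv2.imwrite("pics/s11c.png",cv2.resize(c,(800,600),interpolation=cv2.INTER_CUBIC))
```

```text
t 20.73 tcp [508.9 313.6 239. ] yaw_y -103.24 zax [ 0.009  0.002 -1.   ] F [-11.5 -10.8  43.1] open 15.2 grip 69.9 j [ 0.46  0.17  1.9  -0.    1.07  2.27]
[array([ 471., -548.,   21.]), array([508., 313.,  82.])]
[array([ 465., -549.,   24.]), array([ 708., -369.,   15.]), array([513., 312.,  81.])]
[-62, 6, -1] [214.25840342 315.19960806]
[-62, -6, -1] [219.87359677 312.0892599 ]
[-42, -92, 11] [252.66521599 281.12143812]
[-42, 92, 11] [166.38580183 327.48094167]
[-60, 0, 2] [216.3583618  312.06420832]
```

View pics/s11c.png

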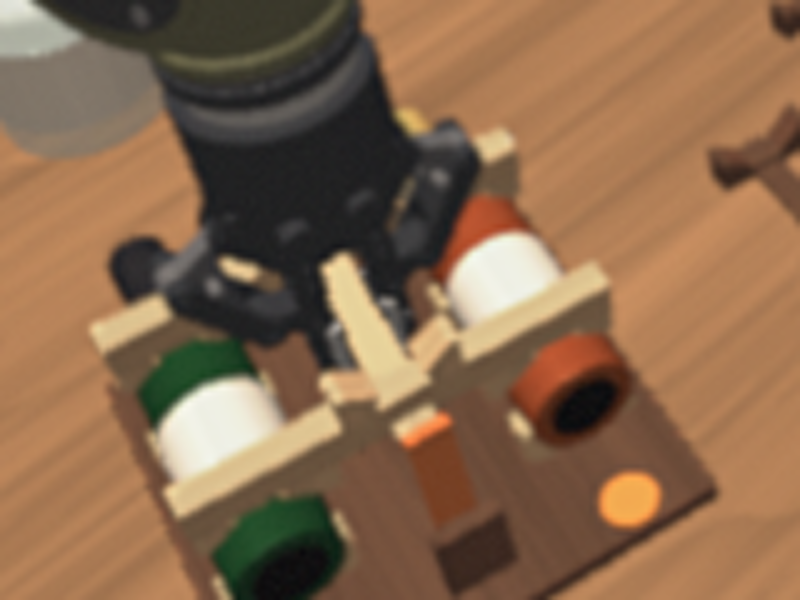

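The near tongue, at (415,415), is on the nose but not under it yet. The load has pushed the arm outward about 3 mm in x, and the side forces agree. Unload a little, shift back, then press again.

Request:
{"api": "carry_out", "payload": {"moves": [[[0,0,0,0,0,5,0],[0,0,0,0,0,3,0],[0,0,0,-2.5,-1,0,0],[0,0,0,0,0,0,0],[0,0,0,0,0,0,0]]]}}

```text
time_s: 21.35
position: [504.8, 313.2, 239.8]
tcp_rot: [-3.113, 0.362, -0.013]
ft_force: [1.7, 4.2, 12.0]
opening: 15.2
gripper_force: 64.9
```

Request:
{"api": "carry_out", "payload": {"moves": [[[0,0,0,0,0,-2,0],[0,0,0,0,0,-2,0],[0,0,0,0,0,-2,0],[0,0,0,0,0,0,0],[0,0,0,0,0,0,0]]]}}

```text
time_s: 21.77
position: [506.0, 313.2, 236.0]
tcp_rot: [-3.113, 0.362, -0.017]
ft_force: [2.4, 0.4, 20.1]
opening: 14.7
gripper_force: 67.0
```

Request:
{"api": "carry_out", "payload": {"moves": [[[0,0,0,0,0,-1,0],[0,0,0,0,0,-1,0],[0,0,0,0,0,0,0],[0,0,0,0,0,0,0]]]}}

```text
time_s: 22.1
position: [506.3, 313.2, 234.6]
tcp_rot: [-3.113, 0.362, -0.018]
ft_force: [2.0, -0.6, 21.4]
opening: 15.0
gripper_force: 67.7
```

Request:
{"api": "carry_out", "payload": {"moves": [[[0,0,0,0,0,-1,0],[0,0,0,0,0,-1,0],[0,0,0,0,0,-1,0],[0,0,0,0,0,0,0],[0,0,0,0,0,0,0]]]}}

```text
time_s: 22.52
position: [506.6, 313.3, 234.1]
tcp_rot: [-3.114, 0.362, -0.018]
ft_force: [-3.9, -3.5, 34.1]
opening: 15.2
gripper_force: 69.8
```

Hard stop at about 234 mm, which matches home. Test the catches with a gentle upward pull.

Request:
{"api": "carry_out", "payload": {"moves": [[[0,0,0,0,0,3,0],[0,0,0,0,0,3,0],[0,0,0,0,0,2,0],[0,0,0,0,0,0,0],[0,0,0,0,0,0,0]]]}}

```text
time_s: 22.93
position: [504.0, 313.0, 234.9]
tcp_rot: [-3.114, 0.364, -0.008]
ft_force: [1.4, 4.2, 6.7]
opening: 14.8
gripper_force: 65.6
```

Request:
{"api": "carry_out", "payload": {"moves": [[[0,0,0,0,0,2,0],[0,0,0,0,0,2,0],[0,0,0,0,0,0,0],[0,0,0,0,0,0,0]]]}}

```text
time_s: 23.27
position: [502.6, 312.4, 236.0]
tcp_rot: [-3.117, 0.365, 0.0]
ft_force: [0.5, 5.9, -1.5]
opening: 14.8
gripper_force: 64.5
```

Request:
{"api": "carry_out", "payload": {"moves": [[[0,0,0,0,0,2,0],[0,0,0,1.5,0,2,0],[0,0,0,0,0,0,0],[0,0,0,0,0,0,0]]]}}

```text
time_s: 23.6
position: [503.1, 311.8, 237.6]
tcp_rot: [-3.12, 0.365, 0.005]
ft_force: [0.4, 6.1, -10.1]
opening: 14.9
gripper_force: 63.3
```

The catches hold: −10 N for 1.6 mm. Press back down with centred x, then release with a small opening.

Request:
{"api": "carry_out", "payload": {"moves": [[[0,0,0,0,0,-4,0],[0,0,0,0,0.5,-4,0],[0,0,0,0,0,-3,0],[0,0,0,0,0,0,0],[0,0,0,0,0,0,0]]]}}

```text
time_s: 24.02
position: [504.9, 313.5, 233.2]
tcp_rot: [-3.116, 0.366, -0.001]
ft_force: [-5.9, 4.3, 14.7]
opening: 14.4
gripper_force: 67.1
```

Request:
{"api": "carry_out", "payload": {"moves": [[[0,0,0,0,0,-2,0],[0,0,0,0,0,-2,0],[0,0,0,0,0,-1,0],[0,0,0,0,0,0,0],[0,0,0,0,0,0,0]]]}}

```text
time_s: 24.43
position: [505.3, 313.9, 232.9]
tcp_rot: [-3.117, 0.365, 0.001]
ft_force: [-20.8, -2.5, 39.8]
opening: 15.1
gripper_force: 70.7
```

Request:
{"api": "carry_out", "payload": {"moves": [[[0,0,0,0,0,3,0],[0,0,0,0,0,3,0],[0,0,0,0,0,0,38],[0,0,0,0,0,0,38],[0,0,0,0,0,0,38],[0,0,0,0,0,0,38]]]}}

```text
time_s: 24.93
position: [504.1, 311.5, 229.3]
tcp_rot: [3.119, -0.364, -0.002]
ft_force: [-0.2, -0.4, -0.2]
opening: 32.3
gripper_force: 0.0
```

Request:
{"api": "carry_out", "payload": {"moves": [[[0,0,0,0,0,15,38],[0,0,0,0,0,25,38],[0,0,0,0,0,35,38],[0,0,0,0,0,25,60],[0,0,1,0,-35,0,100],[0,0,1,0,-35,0,100],[0,0,1,0,-35,0,100],[0,0,1,0,-35,0,100]]]}}

```text
time_s: 25.6
position: [503.9, 170.5, 329.7]
tcp_rot: [3.131, -0.252, -0.001]
ft_force: [0.6, -0.3, 0.3]
opening: 85.1
gripper_force: 0.0
```

Request:
{"api": "carry_out", "payload": {"moves": [[[0,0,1,0,-35,0,100],[0,0,1,0,-35,0,100],[0,0,1,0,-35,0,100],[0,0,1,0,-35,0,100],[0,0,1,0,-35,0,100],[0,0,1,0,-35,0,100],[0,0,1,0,-35,0,100],[0,0,1.5,0,-35,0,100]]]}}

```text
time_s: 26.27
position: [503.6, -110.0, 329.6]
tcp_rot: [3.141, -0.021, -0.001]
ft_force: [1.3, 0.5, 0.4]
opening: 85.8
gripper_force: 0.0
```

Run:
```python
from h import *
need(471.5,-111,35,-.6)
for n in("side","top"):
    a=save(n,n+"12")
    for t in("shelf_grip","clear_mid","green_mid","amber_mid"): print(n,t,[np.round(d["at"],0) for d in place_of(n,t)])
a=cv2.imread("pics/top12.png"); hsv=cv2.cvtColor(a,cv2.COLOR_BGR2HSV)
# slat/bar region: pale wood near base, homed model at z=90
m=None
for d in regions_of("top","shelf_grip"):
    v,u=np.nonzero(d["region"])
    if abs(u.mean()-182)<40: m=d["region"]; w=onplane("top",np.c_[u,v],90)[:,:2].astype(np.float32); print(len(u),cv2.minAreaRect(w))
# orange catch tops, before vs after
for f in("top0","top12","t7","side0","side12","s9"):
    h=cv2.cvtColor(cv2.imread("pics/%s.png"%f),cv2.COLOR_BGR2HSV); o=cv2.inRange(h,(5,200,170),(13,255,255))
    n,_,s,c=cv2.connectedComponentsWithStats(o)
    print(f,[(s[i,4],np.round(c[i],1)) for i in range(1,n) if s[i,4]>4 and (c[i][0]<245)])
```

```text
t 26.27 tcp [ 503.6 -110.   329.6] yaw_y -90.76 zax [-0.001 -0.    -1.   ] F [1.3 0.5 0.4] open 85.8 grip 0.0 j [-0.32 -0.12  2.02 -0.    1.24  1.27]
need [ -32.1   -1.  -139.6] turn 0.2
side shelf_grip [array([507., 313.,  75.]), array([ 470., -548.,   22.]), array([ 715., -371.,   14.])]
side clear_mid [array([ 472., -107.,   31.])]
side green_mid [array([ 343., -225.,   27.]), array([521., 374.,  49.]), array([258., 341.,  23.]), array([510., 313.,  -1.])]
side amber_mid [array([497., 248.,  42.])]
top shelf_grip [array([ 466., -549.,   25.]), array([512., 313.,  77.]), array([ 710., -369.,   14.])]
top clear_mid [array([ 469., -110.,   34.])]
top green_mid [array([ 347., -225.,   26.]), array([262., 338.,  26.]), array([520., 377.,  46.])]
top amber_mid [array([491., 252.,  43.])]
1119 ((505.25927734375, 311.147705078125), (189.1485137939453, 113.65913391113281), 75.91642761230469)
841 ((550.5833129882812, 355.3376770019531), (49.9129753112793, 190.96853637695312), 77.70930480957031)
top0 [(np.int32(16), array([179. , 179.4])), (np.int32(17), array([167.8, 224. ]))]
top12 [(np.int32(140), array([205.6, 182.6])), (np.int32(15), array([178.9, 179.3])), (np.int32(15), array([198.6, 195.9])), (np.int32(9), array([205.6, 197.9])), (np.int32(40), array([195.7, 218.8])), (np.int32(16), array([167.7, 224.1])), (np.int32(30), array([193.3, 227.7]))]
t7 [(np.int32(230), array([204.6, 186.6])), (np.int32(16), array([179. , 179.4])), (np.int32(138), array([194.6, 223. ])), (np.int32(19), array([167.6, 224. ]))]
side0 []
side12 []
s9 []
```

Both catch tops are back within 0.1 px of their rest positions, so the shelf is clipped. Now the clear bottle.

Request:
{"api": "carry_out", "payload": {"moves": [[[0,0,0.2,-32.5,-1,0,100],[0,0,0,0,0,-35,100],[0,0,0,0,0,-35,100],[0,0,0,0,0,-35,100],[0,0,0,0,0,-18,100],[0,0,0,0,0,0,100],[0,0,0,0,0,0,100]]]}}

```text
time_s: 27.4
position: [471.4, -108.5, 206.5]
tcp_rot: [-3.141, 0.015, 0.003]
ft_force: [0.2, 0.4, 0.3]
opening: 85.6
gripper_force: 0.0
```

Run:
```python
from h import *
need(471,-111,35,-.6)
```

```text
t 27.4 tcp [ 471.4 -108.5  206.5] yaw_y -90.56 zax [-0.002  0.001 -1.   ] F [0.2 0.4 0.3] open 85.6 grip 0.0 j [-0.34 -0.03  2.17 -0.    1.    1.24]
need [ -0.4  -2.5 -16.5] turn -0.0
```

Request:
{"api": "carry_out", "payload": {"moves": [[[0,0,0,-0.4,-2,-10,100],[0,0,0,0,0,-7,100],[0,0,0,0,0,0,100],[0,0,0,0,0,0,0],[0,0,0,0,0,0,0],[0,0,0,0,0,0,0],[0,0,0,0,0,0,0],[0,0,0,0,0,0,0]]]}}

```text
time_s: 28.07
position: [471.8, -110.3, 191.4]
tcp_rot: [-3.138, 0.018, -0.001]
ft_force: [-1.9, 8.0, 7.3]
opening: 46.2
gripper_force: 61.4
```

Request:
{"api": "carry_out", "payload": {"moves": [[[0,0,0,0,0,0,0],[0,0,0,0,0,0,0],[0,0,0,0,0,5,0],[0,0,0,0,0,15,0],[0,0,0,0,0,35,0],[0,0,0,0,0,35,0],[0,0,0,0,0,35,0],[0,0,0,0,0,35,0]]]}}

```text
time_s: 28.73
position: [470.5, -110.9, 350.8]
tcp_rot: [-3.141, 0.017, 0.003]
ft_force: [1.3, -0.5, -3.9]
opening: 46.5
gripper_force: 62.7
```

Request:
{"api": "carry_out", "payload": {"moves": [[[0,0,0,0,0,20,0],[0,0,0,0,0,0,0],[0,0,0,0,0,0,0]]]}}

```text
time_s: 28.98
position: [471.1, -111.1, 370.5]
tcp_rot: [3.141, -0.017, 0.002]
ft_force: [0.1, -0.2, -3.6]
opening: 46.0
gripper_force: 63.0
```

Run:
```python
from h import *
need(505.5,312.3,150,BY)
save("side","s13"); print([(np.round(d["at"]),d["conf"]) for d in place_of("side","clear_mid")])
```

```text
t 28.98 tcp [ 471.1 -111.1  370.5] yaw_y -90.61 zax [ 0.001 -0.001 -1.   ] F [ 0.1 -0.2 -3.6] open 46.0 grip 63.0 j [-0.34 -0.23  2.05 -0.    1.32  1.24]
need [ 34.4 423.4 -65.5] turn -12.6
[(array([ 473., -107.,  209.]), 0.75)]
```

Request:
{"api": "carry_out", "payload": {"moves": [[[0,0,-1.05,2.9,35.3,0,0],[0,0,-1.05,2.9,35.3,0,0],[0,0,-1.05,2.9,35.3,0,0],[0,0,-1.05,2.9,35.3,0,0],[0,0,-1.05,2.9,35.3,0,0],[0,0,-1.05,2.9,35.3,0,0],[0,0,-1.05,2.9,35.3,0,0],[0,0,-1.05,2.9,35.3,0,0]]]}}

```text
time_s: 29.75
position: [493.5, 173.0, 366.5]
tcp_rot: [3.13, -0.248, -0.009]
ft_force: [0.4, 0.5, -4.0]
opening: 46.6
gripper_force: 63.3
```

Request:
{"api": "carry_out", "payload": {"moves": [[[0,0,-1.05,2.9,35.3,0,0],[0,0,-1.05,2.9,35.3,0,0],[0,0,-1.05,2.9,35.3,0,0],[0,0,-1.05,2.9,35.3,0,0],[0,0,0,0,0,-25,0],[0,0,0,0,0,-25,0],[0,0,0,0,0,0,0],[0,0,0,0,0,0,0]]]}}

```text
time_s: 30.42
position: [504.7, 312.0, 315.1]
tcp_rot: [3.116, -0.36, -0.013]
ft_force: [0.3, -0.7, -3.3]
opening: 46.4
gripper_force: 63.3
```

Run:
```python
from h import *
need(505.5,312.3,133,BY)
save("side","s14"); print([(np.round(d["at"]),d["conf"]) for d in place_of("side","clear_mid")])
```

```text
t 30.42 tcp [504.7 312.  315.1] yaw_y -103.19 zax [-0.009 -0.004 -1.   ] F [ 0.3 -0.7 -3.3] open 46.4 grip 63.3 j [0.46 0.07 1.86 0.   1.22 2.26]
need [  0.8   0.3 -27.1] turn -0.0
[(array([502., 314., 155.]), 0.93)]
```

Request:
{"api": "carry_out", "payload": {"moves": [[[0,0,0,0.5,0.3,-15,0],[0,0,0,0,0,-8,0],[0,0,0,0,0,-4,0],[0,0,0,0,0,0,0],[0,0,0,0,0,0,0],[0,0,0,0,0,0,0]]]}}

```text
time_s: 31.02
position: [506.9, 312.9, 294.1]
tcp_rot: [-3.12, 0.361, -0.002]
ft_force: [0.1, 0.3, -2.9]
opening: 46.3
gripper_force: 63.7
```

Request:
{"api": "carry_out", "payload": {"moves": [[[0,0,0,0,0,-2,0],[0,0,0,0,0,-2,0],[0,0,0,0,0,0,0],[0,0,0,0,0,0,0]]]}}

```text
time_s: 31.35
position: [506.5, 312.8, 289.0]
tcp_rot: [3.121, -0.361, -0.0]
ft_force: [-0.4, -0.0, -3.9]
opening: 45.8
gripper_force: 63.7
```

Request:
{"api": "carry_out", "payload": {"moves": [[[0,0,0,0,0,-1.5,0],[0,0,0,0,0,-1.5,0],[0,0,0,0,0,-1,0],[0,0,0,0,0,0,0],[0,0,0,0,0,0,0]]]}}

```text
time_s: 31.77
position: [506.6, 312.9, 285.1]
tcp_rot: [-3.121, 0.361, -0.0]
ft_force: [-1.0, -0.2, -4.3]
opening: 46.5
gripper_force: 63.7
```

Request:
{"api": "carry_out", "payload": {"moves": [[[0,0,0,0,0,-1,0],[0,0,0,0,0,-1,0],[0,0,0,0,0,0,0],[0,0,0,0,0,0,0]]]}}

```text
time_s: 32.1
position: [506.8, 313.1, 284.1]
tcp_rot: [-3.12, 0.361, -0.002]
ft_force: [-1.1, 1.0, 2.0]
opening: 46.2
gripper_force: 64.3
```

Seated (−4 N to +2 N at the expected height). Release, rise and check.

Request:
{"api": "carry_out", "payload": {"moves": [[[0,0,0,0,0,-0.5,0],[0,0,0,0,0,0,75],[0,0,0,0,0,0,100],[0,0,0,0,0,0,100],[0,0,0,0,0,0,100],[0,0,0,0,0,15,100],[0,0,0,0,0,30,100],[0,0,0,0,0,35,100]]]}}

```text
time_s: 32.77
position: [505.9, 312.4, 360.3]
tcp_rot: [3.117, -0.361, -0.008]
ft_force: [-0.4, 0.2, 0.6]
opening: 85.2
gripper_force: 0.0
```

Request:
{"api": "carry_out", "payload": {"moves": [[[0,0,0,0,-20,20,100],[0,0,0,0,-35,0,100],[0,0,0,0,-35,0,100],[0,0,0,0,-35,0,100],[0,0,0,0,-35,0,100],[0,0,0,0,-35,0,100],[0,0,0,0,-35,0,100],[0,0,0,0,-35,0,100]]]}}

```text
time_s: 33.43
position: [506.2, 46.2, 382.7]
tcp_rot: [3.121, -0.361, 0.001]
ft_force: [1.0, 0.1, 0.1]
opening: 85.6
gripper_force: 0.0
```

Run:
```python
from h import *
st()
for n in("side","top"):
    a=save(n,n+"15")
    for t in("shelf_grip","clear_mid","green_mid","amber_mid"): print(n,t,[np.round(d["at"],0) for d in place_of(n,t)])
h=cv2.cvtColor(cv2.imread("pics/top15.png"),cv2.COLOR_BGR2HSV); o=cv2.inRange(h,(5,200,170),(13,255,255))
n,_,s,c=cv2.connectedComponentsWithStats(o); print([(s[i,4],np.round(c[i],1)) for i in range(1,n) if s[i,4]>4 and c[i][0]<245])
for d in regions_of("top","clear_mid")[:1]:
    v,u=np.nonzero(d["region"]); w=onplane("top",np.c_[u,v],126)[:,:2].astype(np.float32)
    a=np.array([np.cos(np.radians(BY)),np.sin(np.radians(BY))]); s=(w-B)@a; t=(w-B)@[-a[1],a[0]]; print("x range",s.min(),s.max(),"y",t.min(),t.max(),cv2.minAreaRect(w))
```

```text
t 33.43 tcp [506.2  46.2 382.7] yaw_y -103.19 zax [ 0. -0. -1.] F [1.  0.1 0.1] open 85.6 grip 0.0 j [-0.01 -0.18  1.99 -0.    1.34  1.79]
side shelf_grip [array([ 717., -366.,   14.]), array([ 471., -546.,   24.]), array([504., 317.,  76.])]
side clear_mid [array([506., 316., 123.]), array([781.,  13.,  -1.])]
side green_mid [array([518., 375.,  49.]), array([259., 342.,  25.]), array([ 344., -227.,   28.])]
side amber_mid [array([495., 248.,  45.])]
top shelf_grip [array([ 707., -363.,   16.]), array([ 464., -549.,   24.]), array([509., 312.,  78.])]
top clear_mid [array([506., 312., 126.])]
top green_mid [array([520., 379.,  47.]), array([ 346., -228.,   25.]), array([262., 338.,  26.])]
top amber_mid []
[(np.int32(139), array([205.5, 182.6])), (np.int32(15), array([198.6, 195.9])), (np.int32(9), array([205.6, 197.9])), (np.int32(42), array([195.9, 218.7])), (np.int32(30), array([193.3, 227.7]))]
x range -60.84711135848999 138.82635752331214 y -25.027289734332278 28.058580533036803 ((544.0603637695312, 304.3330383300781), (51.843299865722656, 199.80154418945312), 77.81696319580078)
```

```bash
python3 -c "
from workcell import *
print(finish_job())"
```

```text
the job is handed in; nothing more can be done
None
```

The job is handed in at about 34 s: by the last camera check all three bottles lie in their grooves with the necks away from the dots, and nothing is held; the catches sat at rest once the shelf was on, but the clear bottle then hid them, and no verdict came back.

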